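# Hold the round flask down in the sprung ring of the mixer

## Task

Take the brake off the mixer by swinging its lever up and all the way over to the stop on its other side, away from you. Then lift the round flask out of its cork ring, set it upright in the mixer's sprung ring cradle and press it down against the spring, smoothly and without ramming it, until the ring is almost at the bottom of its travel. Finish while still holding it pressed down there: do not let go, and leave the other things on the bench where they are.

Things in the scene. Friction and masses are not known exactly. Their poses are not given: they have to be found in the camera images.
- mixer: press-to-run mixer, white housing fixed to the bench: 140 x 140 mm deck, 70 mm high, the sprung ring cradle on the middle of the deck; a low step (80 mm along x, 30 mm high) sticks out of its +y side to y = 125 mm and carries the brake lever. Origin: centre of the underside, below the cradle's axis; x is the direction in which the brake lever swings when freed, z is up
- cradle_top (a point): centre of the top rim of the black sprung ring (66 mm outside, 50 mm inside diameter, 22 mm tall), on its axis; 112 mm above the bench when up, and sinks with the ring. The round flask's ball sits on the inner rim with the flask's underside 10.5 mm below this point
- cradle (a joint): how far the sprung ring is pressed down, m: 0 up, 0.018 at the bottom stop. The spring needs about 5 N to start moving and about 16 N at the bottom, so the flask's own weight hardly moves it
- brake_hinge (a point): hinge axis of the brake lever, 48 mm above the bench and 98 mm to the mixer's +y side of its centre; the axis runs along the mixer's y
- brake_tip (a point): centre of the 20 mm black ball at the free end of the brake lever, 80 mm from the hinge; the lever is a round steel bar 10 mm thick
- brake (a joint): angle of the brake lever, rad: at 0 it leans 0.6 rad from the vertical towards the mixer's -x (brake on); at 1.2, its far stop, it leans 0.6 rad towards the mixer's +x (brake off). It stays where it is left; friction 0.12 N m
- flask: round-bottomed amber flask, closed: ball 70 mm in diameter (centre 35 mm above the origin), straight neck 26 mm in diameter from 69 to 104 mm, a 32 mm collar from 104 to 108 mm, stopper 24 mm in diameter up to 118 mm; 0.15 to 0.31 kg. Origin: the lowest point of the ball; z runs up the neck
- cork_ring: cork ring that holds the round flask at the start, fixed to the bench: 84 mm outside, 44 mm inside diameter, 20 mm tall; origin at the centre of its underside. The flask stands loose in it, its origin about 12 mm above the bench
- conical_flask: bystander: conical amber flask, 60 mm foot, 98 mm tall; origin under its centre
- dishes: bystander: stack of flat round dishes, 58 mm in diameter, 33 mm tall; origin under its centre
- vial: bystander: small jar, 22 mm in diameter, 42 mm tall, close to the cork ring; origin under its centre
There are look-alikes about, which are no part of the job. What is shaped like the mixer but red is not meant.

How it is judged (in metres and radians):
On the way, in this order (a step that is already met when the one before it is completed fails the run):
1. the brake lever has been swung over to its far stop (past 1.0 rad), the flask still in its cork ring (value of joint brake above 1 rad and distance of flask from where it was at the start of the episode below 0.03 m), for 0.2 s.
2. the flask is in the gripper, lifted at least 40 mm clear (z of flask in the frame of cork_ring above 0.052 m and contact force between the fingers and flask above 1 N), for 0.2 s.
At the end, for the whole second after the job is handed in: brake lever past 0.95 rad; the round flask sits in the sprung ring (within 7 mm of its axis, underside at least 6 mm below the rim), within 0.15 rad of upright and still, and the fingers hold it down so that the ring is pressed at least 12 of its 18 mm with more than 7 N, through the last second (value of joint brake above 0.95 rad and value of joint cradle above 0.012 m and horizontal distance between flask and cradle_top below 0.007 m and z of flask in the frame of cradle_top below -0.006 m and angle between flask's own z axis and vertical below 0.15 rad and contact force between flask and mixer above 7 N and contact force between the fingers and flask above 1 N and linear speed of flask below 0.02 m/s); the arm keeps its last pose, push and grip.
It fails at once if the flask is rammed into the mixer with more than 60 N (contact force between flask and mixer above 60 N).
It fails at once if the flask is tipped more than 0.7 rad (angle between flask's own z axis and vertical above 0.7 rad).
It fails at once if a bystander is moved more than 30 mm or tipped over (distance of any of conical_flask, dishes, vial from where it was at the start of the episode above 0.03 m or angle between any of conical_flask, dishes, vial's own z axis and vertical above 0.5 rad).
It also fails if it takes over 54 s, if anything falls off the work surface, if the arm or the gripper's body presses on something with over 40 N, if the wrist force passes 120 N, or if a joint passes its speed limit or range.

## Robot

A 6-joint arm with a two-finger parallel gripper is mounted at the origin on the work surface. World frame = base frame: x ahead of the robot, y to its left, z up, the work surface at z = 0. Lengths are in mm, angles in degrees, forces in N, time in s.
With the tool pointing down it reaches from about 350 to 850 mm from the base axis. Payload 8.1 kg.
Tool frame: the origin (TCP) lies between the finger pads; the fingertips stand 22 mm ahead of it and the grasp point (between the pads) lies 3 mm ahead of it; z points along the fingers, y is the line along which they close (so a half turn about z gives the same grasp; the last joint's range is limited). The gripper opens to 85 mm and grips with 20 to 120 N. Pads are 22 mm wide; open, the fingers measure 114 mm over their backs; the gripper's body (76 mm by 85 mm) begins 54 mm behind the grasp point. The pads swing forward as they close: fully open they stand 13 mm farther back than shut.
Start: joints at [71.368, 7.471, 85.268, -0, 87.261, -4.893], TCP at [142.483, 582.841, 253.292] pointing down, gripper open.
Joint ranges: [-169.43, 169.43], [-51.17, 129.36], [1.28, 143.12], [-76.62, 256.62], [0, 156.53], [-152.29, 152.29]. Speed limits (degrees/s): [136.94, 136.94, 159.86, 180, 180, 180].

## Interface

Orientations are given as [roll, pitch, yaw] about the fixed x, y, z axes, in that order (R = Rz(yaw) Ry(pitch) Rx(roll)).
In Python, from bench import r, vision gives the robot as it stands.
- The arm moves only by the tool step_arm, never from a script. Its argument "targets" is a list that holds one entry, the list of rows, each a list of 6 numbers: the shift along the world's x, y, z in mm, then the turn, a rotation vector about the world's x, y, z in rad. In form: [[[x, y, z, rx, ry, rz], ...]]. A call has 1 to 12 rows; each row is the pose to reach, as a shift and turn from the pose commanded when the call began; what a row does not reach only later rows make up. A row lasts 1/12 s, in which the tool goes at most 41.7 mm and 7.16 degrees, less where a joint would pass 70% of its speed; a pose out of reach is approached as far as the arm can. A call with a gripper value outside its range is refused whole. "fingers" is the gripper's target within -1 to 1 (shut at 1, half-way at 0, fully open at -1), set as the call begins (left out, the last holds). The fingers move at their own pace and stop on an object; "newtons" is the grip in N (left out, the last holds). Time passes only in rows, so rows that repeat a pose let the fingers close. It gives the time, the measured TCP pose, the force, the opening and the grip force at its end, in the units of the state.
- r.sense(): the state, without advancing time (a new reading comes with each control period).
- vision.snapshot(name): name is "scene" or "side" or "wrist"; returns a dict with "img" (480x640x3 uint8, blue, green, red), "mtx" (3x3 intrinsics, pixels), "eye" and "attitude" of the camera in the world. Camera axes: x right, y up, looking along -z (the intrinsics and any distortion apply to the point x, -y, -z); pixel columns grow to the right and rows downward; lengths in mm; the calibration is good to about 2 mm. A picture is of the moment at which its call begins. There is no depth.
- r.hand_in(): hands the job in; it is judged then, once.
The state is a dict: "time": time; "joint_pos": joint angles; "qd": joint speeds; "joint_efforts": joint torques, N m; "tool_pos": TCP position; "tcp_rot": TCP orientation; "ft_force": force on the tool from outside, world axes, zero at the start; "wrist_torque": the same for the moment, N m; "finger_gap": finger opening in mm; "grip_force": force on a finger pad.
Only numpy, scipy, OpenCV 4.12 (cv2) and the standard library are available. Lean on these libraries where they do the work, as an engineer would, in place of code of your own. Each camera call takes 0.05 s, during which the arm holds its last target. There are 200 camera calls.

## Working session

There is one attempt and no reset: what is moved stays moved. The work goes in short steps, Python scripts to look and compute and a tool call to move; the robot and the scene stay as the last step left them, time stands still between calls to the robot, and variables do not carry over. Pictures are saved under pics/ and viewed, at most 10 in all, crops included, and the job is handed in when it is done.

Besides the shell and the picture viewer there is one more tool, called after "Request:" by a JSON object that holds its "fn" and its "kwargs". step_arm: Moves the arm, as the interface text tells. Its arguments: {"type":"object","properties":{"targets":{"type":"array"},"fingers":{"type":"number"},"newtons":{"type":"number"}},"required":["targets"]}

```bash
mkdir -p pics; ls; cat > h.py <<'E'
import numpy as np, cv2
from bench import r, vision
def snap(n,f):
    s=vision.snapshot(n); cv2.imwrite('pics/'+f+'.png',s['img']); np.savez('pics/'+f+'.npz',**{k:np.array(v) for k,v in s.items()}); return s
E
python3 - <<'E'
from h import *
for n in('scene','side','wrist'):
    s=snap(n,n+'0'); print({k:s[k] for k in s if k!='img'})
print(r.sense())
E
```

```text
pics
{'mtx': array([[587.43898137,   0.        , 316.0411521 ],
       [  0.        , 587.43898137, 237.99398622],
       [  0.        ,   0.        ,   1.        ]]), 'eye': array([1275.61989468,  138.94593712, 1115.58893967]), 'attitude': array([37.86768187, -0.72811014, 91.06847472])}
{'mtx': array([[494.05049867,   0.        , 326.34035873],
       [  0.        , 494.05049867, 241.85568299],
       [  0.        ,   0.        ,   1.        ]]), 'eye': array([ 380.20647943, -599.34310937,  712.58947885]), 'attitude': array([49.83531859, -1.2780042 , -5.56615556])}
{'mtx': array([[418.00796033,   0.        , 327.66919806],
       [  0.        , 418.00796033, 239.79493467],
       [  0.        ,   0.        ,   1.        ]]), 'eye': array([ 66.18319301, 600.45380416, 373.35313599]), 'attitude': array([-1.76623894e+01,  2.93982691e-02,  7.62738070e+01])}
{'time': 0.15, 'joint_pos': array([ 7.13680587e+01,  7.50426256e+00,  8.53156766e+01, -4.52911374e-04,
        8.72623595e+01, -4.89129662e+00]), 'qd': array([ 0.01676515, -0.04795976, -0.27178515,  0.03825381,  0.0972001 ,
        0.00825028]), 'joint_efforts': array([ 1.05297004e-03, -5.70060647e+01, -5.01159525e+01, -1.58159514e-04,
        9.58334247e-03, -1.01716747e-06]), 'tool_pos': array([142.35147124, 582.45820838, 252.48784298]), 'tcp_rot': array([-1.79917963e+02, -6.56652251e-03,  1.66259373e+02]), 'ft_force': array([-0.23284513,  0.28466248,  1.03866314]), 'wrist_torque': array([ 0.0039212 , -0.07115378,  0.0047805 ]), 'grip_force': 0.0, 'finger_gap': 85.33143724087456}
```

View pics/scene0.png

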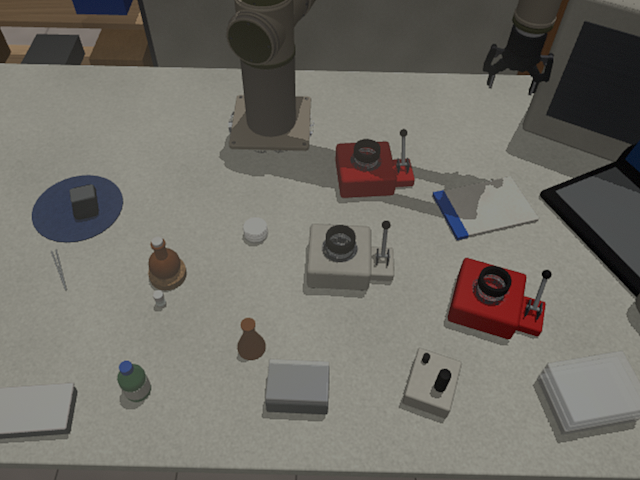

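View pics/side0.png

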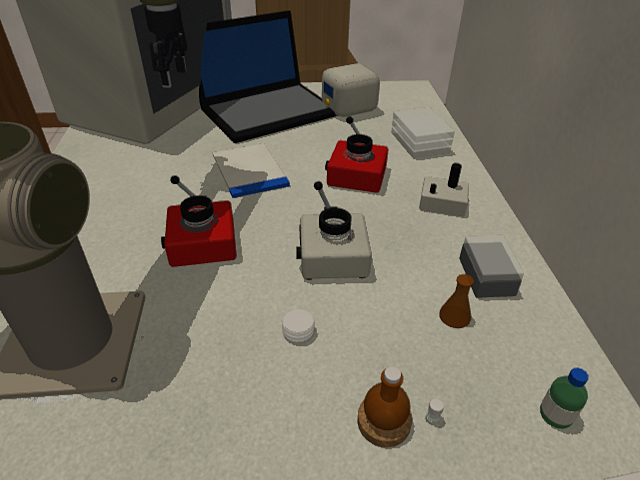

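The scene view shows the white mixer at (340,255), with its ball tip at (386,225). The red look-alikes are at (368,165) and (495,295). The round amber flask is in its cork ring at (165,268). It could be mistaken for the conical amber flask at (250,340) or the green bottle at (133,380). The other bystanders are the vial at (158,299) and the dishes at (256,230). I choose the white mixer and the round flask in the ring, and will check both in a close crop.

```bash
python3 - <<'E'
from h import *
a=cv2.imread('pics/scene0.png');b=cv2.imread('pics/side0.png')
c=lambda im,x,y:cv2.resize(im[y:y+75,x:x+100],(400,300),interpolation=cv2.INTER_CUBIC)
cv2.imwrite('pics/crop1.png',np.vstack([np.hstack([c(a,300,217),c(a,125,235)]),np.hstack([c(b,290,180),c(b,350,365)])]))
E
```

```text
(no output)
```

View pics/crop1.png

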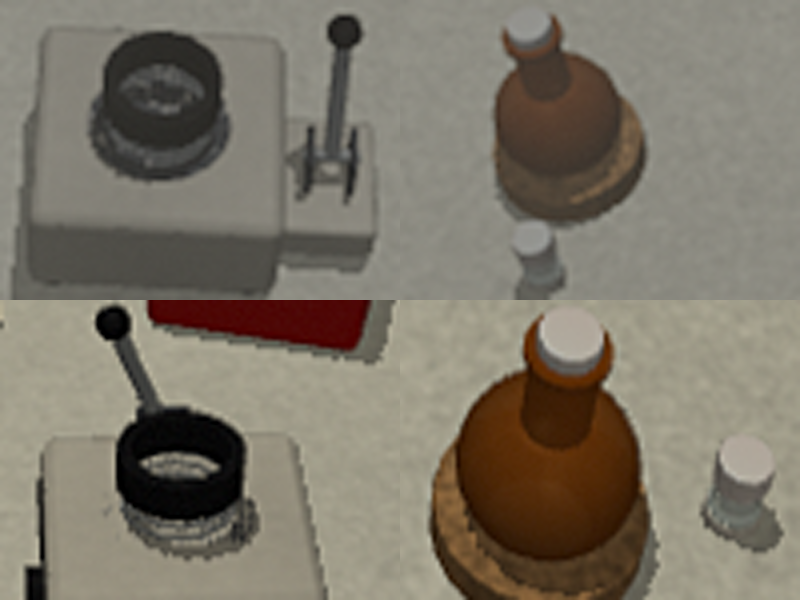

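The crop confirms the white mixer. Its ring rim centre is at about scene (340.7,236.5) and side (335,217), and its ball tip at scene (386,225) and side (318,186), leaning toward the robot. The round flask has its stopper at scene (157.5,241) and side (392.5,374). The vial is next to it.

```bash
cat >> h.py <<'E'
from scipy.spatial.transform import Rotation as R
def ray(f,u,v):
    d=np.load('pics/'+f+'.npz'); K=d['mtx']; p=np.linalg.inv(K)@[u,v,1]
    w=R.from_euler('xyz',d['attitude'],degrees=True).as_matrix()@(p*[1,-1,-1]); return d['eye'],w/np.linalg.norm(w)
def onz(f,u,v,z):
    e,w=ray(f,u,v); return (e+w*(z-e[2])/w[2]).round(1)
def tri(*o):
    A=0;b=0
    for f,u,v in o:
        e,w=ray(f,u,v);M=np.eye(3)-np.outer(w,w);A=A+M;b=b+M@e
    return np.linalg.solve(A,b).round(1)
E
python3 - <<'E'
from h import *
for n,s,d,z in [('ring',(340.7,236.5),(335,216.8),112),('tip',(386.2,225),(318.2,185.7),114),('stop',(157.5,241.2),(392.5,373.7),130),('ball',(164.5,263),(387,406.5),47),('vial',(158.5,293.2),(437,405),42),('con',(249,325),(464,281),98),('dish',(256,226),(298,320),33)]:
    print(n,tri(('scene0',*s),('side0',*d)),onz('scene0',*s,z),onz('side0',*d,z))
for p in [(45,30),(280,40),(275,232),(28,225)]: print(onz('scene0',300+p[0]/4,217+p[1]/4,70))
E
```

```text
ring [487.6 190.2 108.3] [489.5 190.6 112. ] [487.5 184.1 112. ]
tip [461.5 289.4 118.8] [456.  290.9 114. ] [463.  294.7 114. ]
stop [ 524.8 -199.1  125.2] [ 527.2 -196.7  130. ] [ 524.5 -203.6  130. ]
ball [ 524.5 -200.4   44.3] [ 524.5 -198.2   47. ] [ 525.3 -203.9   47. ]
vial [ 601.7 -201.2   40.1] [ 600.6 -198.6   42. ] [ 602.9 -204.7   42. ]
con [701.5   7.7  90.8] [704.4   9.5  98. ] [ 6.985e+02 -5.000e-01  9.800e+01]
dish [400.6  -7.2  29.4] [401.7  -5.8  33. ] [401.6 -11.9  33. ]
[423.5 125.3  70. ]
[427.  260.1  70. ]
[560.1 252.4  70. ]
[559.2 119.4  70. ]
```

Request:
{"fn": "step_arm", "kwargs": {"targets": [[[20,-20,0,0,0,0.02],[45,-50,0,0,0,0.04],[70,-80,0,0,0,0.06],[95,-108,0,0,0,0.08],[120,-137,0,0,0,0.1],[145,-165,0,0,0,0.12],[170,-193,0,0,0,0.14],[195,-220,0,0,0,0.16],[220,-248,0,0,0,0.18],[240,-275,0,0,0,0.196],[258,-293,0,0,0,0.196],[258,-293,0,0,0,0.196]]], "fingers": 1, "newtons": 60}}

```text
time: 1.15
tool_pos: [403.1, 286.4, 253.1]
tcp_rot: [-179.9, 0.1, 177.3]
ft_force: [-0.8, -0.6, -0.9]
finger_gap: 0.2
grip_force: 0.0
```

```bash
python3 - <<'E'
from h import *
s=snap('wrist','w1');print(s['eye'],s['attitude']);q=r.sense();print(q['tool_pos'],q['tcp_rot'],q['finger_gap'])
E
```

```text
[324.58279499 289.75609911 374.00202574] [-1.77413362e+01  2.17775786e-02  8.72700961e+01]
[401.71049668 288.03659189 253.03511355] [-1.79971519e+02 -4.66024386e-03  1.77267722e+02] 0.5201655302638484
```

View pics/w1.png

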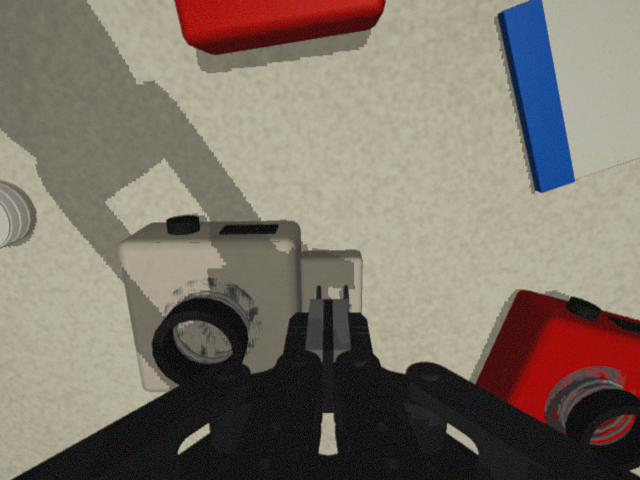

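The wrist view shows the ring centred near (201,336), the deck's near edge from (120,240) to (300,240), and the hinge brackets near columns 318 and 347. The lever is hidden behind the fingers, so y lines up.

```bash
python3 - <<'E'
from h import *
print(onz('w1',201,336,112),onz('w1',120,242,70),onz('w1',300,240,70),onz('w1',332,290,56),onz('w1',303,250,30),onz('w1',362,250,30))
print('red tip',onz('scene0',403,133,114))
print(tri(('scene0',340.7,236.5),('side0',335,216.8),('w1',201,336)))
E
```

```text
[475.7 192.4 112. ] [415.9 126.2  70. ] [420.9 263.9  70. ] [470.1 286.3  56. ] [442.8 262.5  30. ] [445.3 313.8  30. ]
red tip [155.9 349.6 114. ]
[484.4 190.4 105.2]
```

Request:
{"fn": "step_arm", "kwargs": {"targets": [[[0,0,-30,0,0,0],[0,0,-60,0,0,0],[0,0,-90,0,0,0],[0,0,-120,0,0,0],[0,0,-143,0,0,0],[0,0,-150,0,0,0],[0,0,-150,0,0,0]]]}}

```text
time: 1.78
tool_pos: [398.2, 289.5, 100.9]
tcp_rot: [-179.9, -0.3, 177.5]
ft_force: [-0.2, -1.2, -0.3]
finger_gap: -0.3
grip_force: 0.0
```

Request:
{"fn": "step_arm", "kwargs": {"targets": [[[8,0,0,0,0,0],[16,0,0,0,0,0],[24,0,0,0,0,0],[32,0,0,0,0,0],[40,0,0,0,0,0],[48,0,0,0,0,0],[56,0,0,0,0,0],[64,0,0,0,0,0],[72,0,0,0,0,0],[80,0,0,0,0,0],[85,0,0,0,0,0],[85,0,0,0,0,0]]]}}

```text
time: 2.78
tool_pos: [486.2, 289.7, 102.9]
tcp_rot: [-180.0, -0.0, 177.5]
ft_force: [-1.0, 0.3, 0.6]
finger_gap: -0.1
grip_force: 0.2
```

Request:
{"fn": "step_arm", "kwargs": {"targets": [[[4,0,0,0,0,0],[8,0,0,0,0,0],[11,0,0,0,0,0],[13,0,0,0,0,0],[13,0,0,0,0,0]]]}}

```text
time: 3.2
tool_pos: [499.0, 290.0, 103.6]
tcp_rot: [180.0, 0.0, 177.5]
ft_force: [-2.1, -0.6, 0.3]
finger_gap: -0.1
grip_force: 0.7
```

```bash
python3 - <<'E'
from h import *
a=snap('scene','s2')['img'];b=snap('side','d2')['img']
c=lambda im,x,y:cv2.resize(im[y:y+75,x:x+100],(400,300),interpolation=cv2.INTER_CUBIC)
cv2.imwrite('pics/crop2.png',np.hstack([c(a,330,200),c(b,280,165)]))
print(r.sense()['ft_force'],r.sense()['tool_pos'])
E
```

```text
[-0.89811242 -0.3557626  -0.23593889] [498.96761125 289.99362062 103.66905579]
```

View pics/crop2.png

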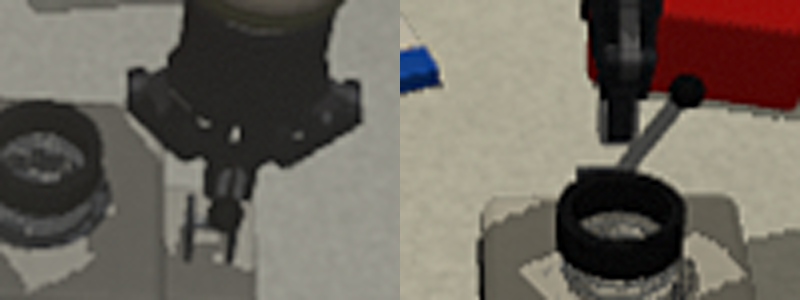

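The ball is now on the far side, at scene (386,254) and side (352,187), so the lever has swung over. I'll push a little more until I feel the stop.

Request:
{"fn": "step_arm", "kwargs": {"targets": [[[2,0,0,0,0,0],[4,0,0,0,0,0],[6,0,0,0,0,0],[6,0,0,0,0,0]]]}}

```text
time: 3.63
tool_pos: [501.7, 290.0, 102.9]
tcp_rot: [-179.9, -0.4, 177.5]
ft_force: [-17.8, -0.7, 9.5]
finger_gap: 0.3
grip_force: 10.0
```

```bash
python3 - <<'E'
from h import *
print(tri(('scene0',386.2,225),('side0',318.2,185.7)),tri(('s2',386.2,253.7),('d2',351.7,187.5)),r.sense()['ft_force'])
E
```

```text
[461.5 289.4 118.8] [534.6 286.3 112.7] [-17.78067504  -0.68677075   9.52723548]
```

Request:
{"fn": "step_arm", "kwargs": {"targets": [[[-10,0,0,0,0,0],[-20,0,10,0,0,0],[-20,0,40,0,0,0],[-20,0,75,0,0,0],[-20,0,110,0,0,0],[-15,-20,135,0,0,0],[-10,-50,140,0,0,0],[-5,-85,140,0,0,0],[0,-120,140,0,0,0],[5,-155,140,0,0,0],[10,-190,140,0,0,0],[15,-225,140,0,0,0]]], "fingers": -1}}

```text
time: 4.63
tool_pos: [520.1, 62.9, 244.0]
tcp_rot: [-180.0, 0.1, 177.5]
ft_force: [0.5, 0.5, 0.2]
finger_gap: 84.9
grip_force: 0.0
```

Request:
{"fn": "step_arm", "kwargs": {"targets": [[[0,-35,0,0,0,0],[0,-70,0,0,0,0],[0,-105,0,0,0,0],[0,-140,-5,0,0,0],[0,-175,-15,0,0,0],[0,-210,-25,0,0,0],[0,-240,-35,0,0,0],[0,-258,-40,0,0,0],[0,-265,-40,0,0,0],[0,-265,-40,0,0,0],[0,-265,-40,0,0,0]]]}}

```text
time: 5.55
tool_pos: [519.9, -200.0, 204.0]
tcp_rot: [-180.0, 0.1, 177.5]
ft_force: [-0.1, 0.3, -0.3]
finger_gap: 85.2
grip_force: 0.0
```

```bash
python3 - <<'E'
from h import *
s=snap('wrist','w3');print(s['eye'],s['attitude']);q=r.sense();print(q['tool_pos'],q['tcp_rot'],q['finger_gap'],q['joint_pos'])
E
```

```text
[ 441.40873251 -197.13509583  324.87389502] [-1.77417879e+01 -5.89182639e-02  8.74694665e+01]
[ 520.00008533 -199.47698889  204.05769082] [-1.79992414e+02  6.56427810e-02  1.77515632e+02] 85.55215383283142 [-2.62739901e+01  2.37221721e+00  9.58410885e+01  1.97431846e-02
  8.17235694e+01 -1.13792449e+02]
```

View pics/w3.png

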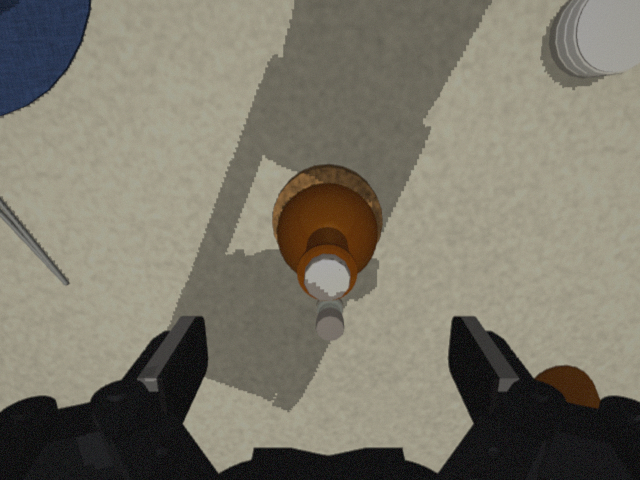

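The wrist view shows the stopper at (327,277), the collar at (327,273) and the ball at about (328,231), with the vial beyond at (330,320). The flask is central between the open fingers.

```bash
python3 - <<'E'
from h import *
print(onz('w3',327,277,130),onz('w3',327,273,118),onz('w3',328,231,47),onz('w3',330,320,42))
print(tri(('w3',327,277),('scene0',157.5,241.2),('side0',392.5,373.7)))
E
```

```text
[ 523.4 -200.9  130. ] [ 526.1 -201.   118. ] [ 523.9 -200.3   47. ] [ 595.6 -201.9   42. ]
[ 524.9 -199.9  125.6]
```

Request:
{"fn": "step_arm", "kwargs": {"targets": [[[2,0,-15,0,0,0],[4,0,-35,0,0,0],[5,-1,-55,0,0,0],[5,-1,-75,0,0,0],[5,-1,-90,0,0,0],[5,-1,-97,0,0,0],[5,-1,-98,0,0,0],[5,-1,-98,0,0,0]]]}}

```text
time: 6.27
tool_pos: [524.9, -200.4, 105.8]
tcp_rot: [-180.0, 0.0, 177.6]
ft_force: [-0.2, -0.2, 0.3]
finger_gap: 85.4
grip_force: 0.0
```

Request:
{"fn": "step_arm", "kwargs": {"targets": [[[0,0,0,0,0,0],[0,0,0,0,0,0],[0,0,0,0,0,0],[0,0,0,0,0,0],[0,0,0,0,0,0],[0,0,0,0,0,0],[0,0,0,0,0,0],[0,0,0,0,0,0],[0,0,0,0,0,0],[0,0,0,0,0,0]]], "fingers": 1, "newtons": 70}}

```text
time: 7.1
tool_pos: [525.0, -201.4, 106.0]
tcp_rot: [-180.0, 0.1, 177.5]
ft_force: [0.1, -0.0, 6.9]
finger_gap: 28.6
grip_force: 68.4
```

Request:
{"fn": "step_arm", "kwargs": {"targets": [[[0,0,5,0,0,0],[0,0,15,0,0,0],[0,0,30,0,0,0],[0,0,50,0,0,0],[0,0,70,0,0,0],[0,0,90,0,0,0],[0,0,105,0,0,0],[0,0,115,0,0,0],[0,0,118,0,0,0],[0,0,118,0,0,0],[0,0,118,0,0,0]]]}}

```text
time: 8.02
tool_pos: [524.0, -201.0, 222.3]
tcp_rot: [180.0, -0.1, 177.5]
ft_force: [-0.7, -0.4, -2.7]
finger_gap: 28.6
grip_force: 69.0
```

```bash
python3 - <<'E'
from h import *
a=snap('scene','s4')['img'];b=snap('side','d4')['img']
c=lambda im,x,y:cv2.resize(im[y:y+150,x:x+100],(400,600),interpolation=cv2.INTER_CUBIC)
cv2.imwrite('pics/crop4.png',np.hstack([c(a,115,140),c(b,340,240)]))
q=r.sense();print(q['ft_force'],q['tool_pos'],q['finger_gap'],q['wrist_torque'])
E
```

```text
[ 0.03441021 -0.1812418  -2.90333361] [ 523.73298373 -200.79781473  221.67469859] 28.99287757344637 [-0.00621325 -0.01562246  0.02475778]
```

View pics/crop4.png

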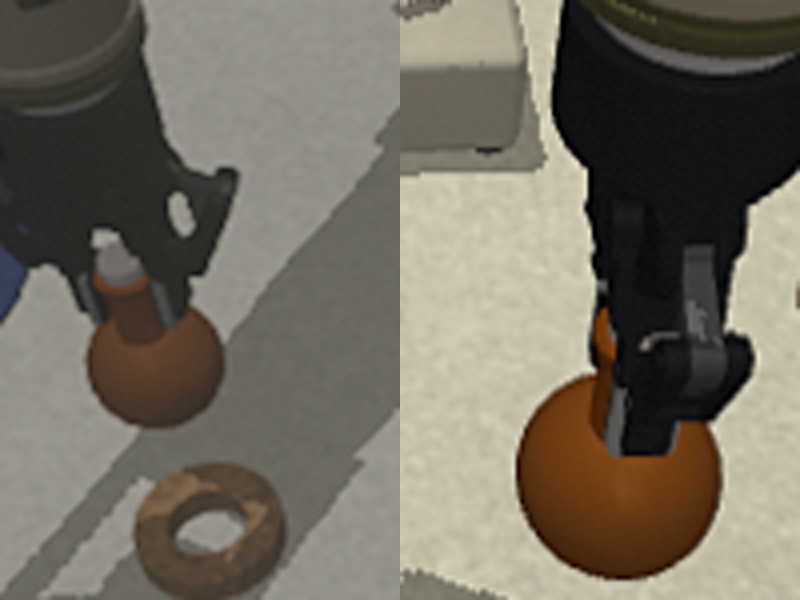

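The flask is held cleanly and upright, clear of the cork ring. Next I'll overlay predicted ring circles on the earlier pictures to refine the cradle centre.

```bash
python3 - <<'E'
from h import *
print('ball',tri(('s4',153.75,230.5),('d4',394.75,359.25)))
def proj(f,P):
    d=np.load('pics/'+f+'.npz');M=R.from_euler('xyz',d['attitude'],degrees=True).as_matrix()
    c=(P-d['eye'])@M*[1,-1,-1];c=c@d['mtx'].T;return c[:,:2]/c[:,2:]
t=np.linspace(0,2*np.pi,90)
C=np.array([488.3,187.4,112]);out=[]
for f,x,y,w,k in[('w1',140,280,120,3.3333),('scene0',315,215,50,8),('side0',310,192,50,8)]:
    im=cv2.imread(f'pics/{f}.png');im=cv2.convertScaleAbs(im,alpha=1.8);cr=cv2.resize(im[y:y+w,x:x+w],(400,400),interpolation=cv2.INTER_CUBIC);s=400/w
    for rad,col in((33,(0,255,0)),(25,(0,0,255))):
        p=proj(f,C+np.c_[rad*np.cos(t),rad*np.sin(t),0*t]);cv2.polylines(cr,[((p-[x,y]+.5)*s).astype(int)],True,col,1)
    out.append(cv2.resize(cr,(400,300)) if 0 else cr)
big=np.hstack(out);cv2.imwrite('pics/ov.png',cv2.resize(big,(798,266)))
E
```

```text
ball [ 523.8 -200.1  160.1]
```

View pics/ov.png

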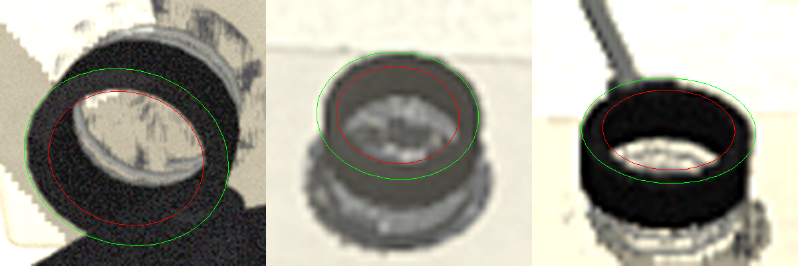

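Request:
{"fn": "step_arm", "kwargs": {"targets": [[[0,8,5,0,0,0],[-2,24,15,0,0,0],[-4,48,25,0,0,0],[-6,78,25,0,0,0],[-9,108,25,0,0,0],[-12,138,25,0,0,0],[-15,168,25,0,0,0],[-18,198,25,0,0,0],[-21,228,25,0,0,0],[-24,258,25,0,0,0],[-27,285,25,0,0,0],[-30,310,25,0,0,0]]]}}

```text
time: 9.12
tool_pos: [493.5, 111.0, 248.1]
tcp_rot: [180.0, -0.0, 177.5]
ft_force: [0.1, -0.5, -2.2]
finger_gap: 28.7
grip_force: 69.1
```

Request:
{"fn": "step_arm", "kwargs": {"targets": [[[-2,24,0,0,0,0],[-4,44,0,0,0,0],[-6,60,-5,0,0,0],[-7,72,-10,0,0,0],[-7,78,-17,0,0,0],[-7,79,-25,0,0,0],[-7,79,-32,0,0,0],[-7,79,-37,0,0,0],[-7,79,-40,0,0,0],[-7,79,-40,0,0,0],[-7,79,-40,0,0,0]]]}}

```text
time: 10.03
tool_pos: [487.6, 187.2, 208.2]
tcp_rot: [-180.0, -0.0, 177.4]
ft_force: [-0.0, -0.9, -1.4]
finger_gap: 28.7
grip_force: 69.1
```

```bash
python3 - <<'E'
from h import *
a=snap('scene','s5')['img'];b=snap('side','d5')['img']
c=lambda im,x,y:cv2.resize(im[y:y+120,x:x+80],(400,600),interpolation=cv2.INTER_CUBIC)
cv2.imwrite('pics/crop5.png',np.hstack([c(a,300,160),c(b,300,130)]))
q=r.sense();print(q['ft_force'],q['tool_pos'],q['finger_gap'],q['wrist_torque'])
E
```

```text
[-0.34440832  0.87130166 -1.99174409] [487.87017337 187.55482568 208.82577963] 28.60848183349399 [ 0.00662515  0.00069083 -0.04067381]
```

View pics/crop5.png

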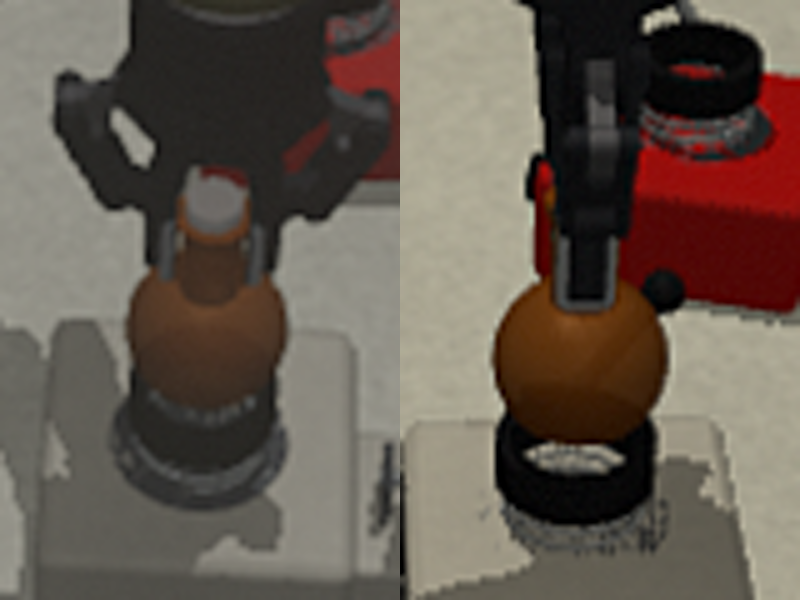

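The flask hangs upright over the cradle. The ball centre matches the ring centre within about 1 mm in both views. I'll lower it gently.

Request:
{"fn": "step_arm", "kwargs": {"targets": [[[-0.5,0,-2,0,0,0],[-0.5,0,-4,0,0,0],[-0.5,0,-6,0,0,0],[-0.5,0,-8,0,0,0],[-0.5,0,-9.5,0,0,0],[-0.5,0,-11,0,0,0],[-0.5,0,-12.5,0,0,0],[-0.5,0,-14,0,0,0],[-0.5,0,-15,0,0,0],[-0.5,0,-16,0,0,0],[-0.5,0,-17,0,0,0],[-0.5,0,-17,0,0,0]]]}}

```text
time: 11.13
tool_pos: [487.4, 187.8, 191.7]
tcp_rot: [180.0, 0.1, 177.5]
ft_force: [1.8, -0.2, 4.4]
finger_gap: 29.0
grip_force: 69.3
```

Request:
{"fn": "step_arm", "kwargs": {"targets": [[[0,0,-1,0,0,0],[0,0,-2,0,0,0],[0,0,-3,0,0,0],[0,0,-4,0,0,0],[0,0,-5,0,0,0],[0,0,-5,0,0,0],[0,0,-5,0,0,0]]]}}

```text
time: 11.72
tool_pos: [487.7, 187.9, 187.2]
tcp_rot: [180.0, 0.1, 177.5]
ft_force: [0.9, -1.7, 7.1]
finger_gap: 28.5
grip_force: 69.5
```

Request:
{"fn": "step_arm", "kwargs": {"targets": [[[0,0,-1,0,0,0],[0,0,-2,0,0,0],[0,0,-3,0,0,0],[0,0,-4,0,0,0],[0,0,-5,0,0,0],[0,0,-6,0,0,0],[0,0,-7,0,0,0],[0,0,-7,0,0,0],[0,0,-7,0,0,0],[0,0,-7,0,0,0]]]}}

```text
time: 12.55
tool_pos: [488.2, 187.9, 181.0]
tcp_rot: [180.0, 0.2, 177.5]
ft_force: [-0.2, -2.3, 11.2]
finger_gap: 28.7
grip_force: 69.6
```

```bash
python3 - <<'E'
from h import *
a=snap('scene','s6')['img'];b=snap('side','d6')['img']
c=lambda im,x,y:cv2.resize(im[y:y+120,x:x+80],(400,600),interpolation=cv2.INTER_CUBIC)
cv2.imwrite('pics/crop6.png',np.hstack([c(a,320,160),c(b,300,130)]))
for i in range(6):
    q=r.sense();print(q['ft_force'],q['tool_pos'],q['finger_gap'],q['wrist_torque']);vision.snapshot('wrist')
E
```

```text
[-0.37679825 -2.6957794  11.05120616] [488.17728604 187.90515587 181.02573318] 28.86337854912692 [-0.42909968 -0.04865439  0.00836579]
[ 0.68176426 -1.82292631 10.8415393 ] [488.19053923 187.90073365 181.05419946] 28.281463153232927 [-0.39107944 -0.07997286  0.01131766]
[ 0.836276   -2.10321438 11.05651236] [488.21105279 187.91574028 181.05757489] 28.385590800955942 [-0.40004192 -0.11752904  0.02694164]
[ 0.21779377 -1.97363815 11.09534065] [488.17576724 187.90660988 181.02041498] 28.432976221439173 [-0.44655087 -0.09536451  0.02661481]
[ 0.46140227 -1.83264549 10.78977739] [488.19267923 187.9118092  181.03599135] 28.323277886397456 [-0.42247856 -0.02550648 -0.03951318]
[ 0.3616947  -1.79693896 10.20945407] [488.20683428 187.90854004 181.04300399] 28.615651164335866 [-0.40541729 -0.05405954 -0.00235735]
```

View pics/crop6.png

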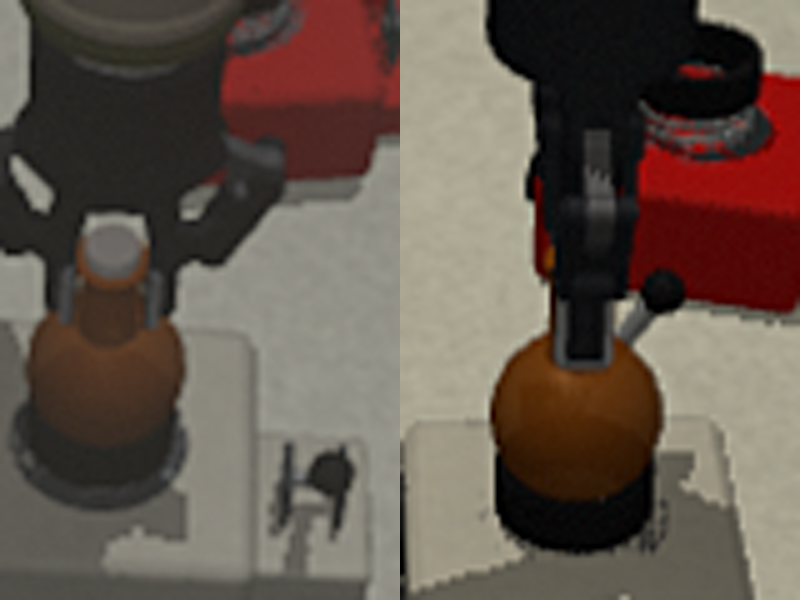

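Seated and about 14 mm down. I'll press 1.5 mm more for margin and relieve the small sideways force.

Request:
{"fn": "step_arm", "kwargs": {"targets": [[[0,-0.3,-0.5,0,0,0],[0,-0.6,-1,0,0,0],[0,-0.8,-1.5,0,0,0],[0,-0.8,-1.8,0,0,0],[0,-0.8,-1.8,0,0,0],[0,-0.8,-1.8,0,0,0],[0,-0.8,-1.8,0,0,0],[0,-0.8,-1.8,0,0,0],[0,-0.8,-1.8,0,0,0],[0,-0.8,-1.8,0,0,0]]]}}

```text
time: 13.78
tool_pos: [488.4, 187.5, 179.5]
tcp_rot: [179.9, 0.2, 177.5]
ft_force: [1.6, -1.4, 11.2]
finger_gap: 28.6
grip_force: 69.6
```

```bash
python3 -c "
from bench import r
print(r.hand_in())"
```

```text
the job is handed in; nothing more can be done
None
```

I handed the job in with the brake lever swung over to its far stop and the round flask upright in the white mixer's cradle, still gripped and pressed about 15 of the ring's 18 mm; the hand-in reported no verdict.

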